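# Blow off a fallen bisque bottle and stand it back in its row

## Robot

A 6-joint arm with a two-finger parallel gripper is mounted at the origin on the work surface. World frame = base frame: x ahead of the robot, y to its left, z up, the work surface at z = 0. Lengths are in m, angles in rad, forces in N, time in s.
With the tool pointing down it reaches from about 0.3 to 0.875 m from the base axis. Payload 4.2 kg.
Tool frame: the origin (TCP) lies at the very end of the fingers, on their centre line; the grasp point (between the pads) lies arm.pinch_z behind it (arm.pinch_z is the distance from the TCP to the grasp point, in m); z points along the fingers, y is the line along which they close (so a half turn about z gives the same grasp; the last joint's range is limited). The gripper opens to 85 mm and grips with 20 to 120 N. Pads are 22 mm wide; open, the fingers measure 114 mm over their backs; the gripper's body (76 mm by 85 mm) begins 54 mm behind the grasp point. The pads swing forward as they close: fully open they stand 13 mm farther back than shut.
Start: joints at [-1.305, 0.32, 1.565, -0, 1.257, -0.02], TCP at [0.162, -0.552, 0.231] pointing down, gripper open.
Joint ranges: [-3.11, 3.11], [-0.84, 2.01], [0.21, 2.61], [-1.34, 4.49], [0.05, 2.63], [-2.56, 2.56]. Speed limits (rad/s): [2.57, 2.57, 3.14, 3.14, 3.14, 3.14].

## Interface

Orientations are given as a unit quaternion [x, y, z, w].
In Python, from plant import sensors, imaging, job, arm gives the robot as it stands. The module is installed in compiled form; this text tells all that it offers.
- The arm moves only by the tool step_arm, never from a script. Its argument "plan" is a list of rows, each a list of 2 entries, a list of its own where there are three numbers: the shift along the tool's x, y, z in mm, then the turn, a rotation vector about the tool's x, y, z in degrees. A call has 1 to 12 rows; each row is the pose to reach, as a shift and turn from the pose commanded when the call began, along the tool's axes at that moment; what a row does not reach only later rows make up. A row lasts 1/10 s, in which the tool goes at most 50 mm and 8.59 degrees, less where a joint would pass 70% of its speed; a pose out of reach is approached as far as the arm can. A call with a gripper value outside its range is refused whole. "hand" is the finger opening in mm, from 0 to 85.4, set as the call begins (left out, the last holds). The fingers move at their own pace and stop on an object; the grip force is fixed at half the most. Time passes only in rows, so rows that repeat a pose let the fingers close. It gives the time, the measured TCP pose, the force, the opening and the grip force at its end, in the units of the state.
- sensors.state(): the state, without advancing time (a new reading comes with each control period).
- imaging.capture(name): name is "scene" or "top" or "wrist"; returns the picture (384x512x3 uint8, red, green, blue); there is no depth.
- imaging.camera_model(name): a dict with "fx", "fy", "cx", "cy" (pixels), "R" (3x3) and "t" (3): a world point X has camera coordinates R X + t; the wrist camera has in their place "hand_eye" (4x4, takes a point from camera to tool coordinates, whose origin is the TCP and whose axes are the flange's). Camera axes: x right, y down, z forward; pixel columns grow to the right and rows downward; lengths in m; the calibration is good to about 2 mm. A picture is of the moment at which its call begins: read the wrist's pose just before it. camera_model takes no time and is no camera call.
- job.job_done(): hands the job in; it is judged then, once.
The state is a dict: "time_s": time; "qpos": joint angles; "dq": joint speeds; "tau": joint torques, N m; "position": TCP position; "tool_rot": TCP orientation; "wrist_force": force on the tool from outside, world axes, zero at the start; "wrist_torque": the same for the moment, N m; "finger_gap": opening from 0.0 (shut) to 1.0 (fully open); "finger_force": force on a finger pad.
Only numpy, scipy, OpenCV 4.12 (cv2) and the standard library are available. Lean on these libraries where they do the work, as an engineer would, in place of code of your own. Each camera call takes 0.05 s, during which the arm holds its last target. There are 200 camera calls.

## Task

One bisque bottle has fallen over on the belt. Stand it upright on the middle of the round pad of the blow-off stand and let go, squeeze the blow gun's trigger fully home for about a second and release it, then stand the bottle back in the gap in the row: upright, in line with the others and clear of both neighbours. Set it down gently each time, it is brittle, and do not shift the other bottles, the mug, the brush jar or the flat brush.

Things in the scene. Friction and masses are not known exactly. Their poses are not given: they have to be found in the camera images.
- fallen_bottle: Bottle lying on its side on the belt, mouth to -y, turned up to 45 degrees towards the robot or 10 away: beige bisque, 165 mm tall, 0.28 kg, can roll. Origin: centre of its underside; +z along its axis to the mouth (lying, 30 mm above the belt). Foot 44 mm across; egg-shaped body 60 mm across (full width 36 to 80 mm from the underside); straight neck 27 mm across, 134 to 165 mm.
- bottle_left_near: Standing neighbour, same bottle as fallen_bottle; origin = centre of its underside, on the belt. It bounds the gap on the left (+y) side.
- bottle_left_far: Standing neighbour, same bottle as fallen_bottle; origin = centre of its underside, on the belt. Next in the row, 74 to 80 mm left of bottle_left_near.
- bottle_right_near: Standing neighbour, same bottle as fallen_bottle; origin = centre of its underside, on the belt. It bounds the gap on the right (-y) side, 146 to 158 mm (centre to centre) from bottle_left_near; the fallen bottle belongs halfway between the two.
- bottle_right_far: Standing neighbour, same bottle as fallen_bottle; origin = centre of its underside, on the belt. Next in the row, 74 to 80 mm right of bottle_right_near.
- row_line (a point): Point on the green belt, 60 mm above the bench, on the line of the row. y runs along the row, x across the belt away from the robot, z up. The belt reaches from x -255 to +60 mm (side frames 3 mm lower, 25 mm wide) and ends at y +240 mm; a steel guide rod runs along the row at x +56 mm, 65 mm above the belt.
- pad_top (a point): Centre of the top of the blow-off stand's round rubber pad, 88 mm across, 34 mm above the bench. The stand's x runs from the blow gun over the pad to the dust catcher, y to the left, z up. The gun's nozzle tip is at x -69 mm, 78 mm above the pad.
- dust_catcher (a point): Middle of the top edge of the sheet-metal dust catcher, 108 mm above the bench, 82 mm beyond the pad's centre (+x). It is 120 mm wide in y, its side wings reach 26 mm back towards the pad; a 76 mm pipe almost as high stands behind it. Axes as pad_top.
- grip_mid (a point): Point on the centreline of the blow gun's fixed black pistol grip, 112 mm above the bench; the gun is clamped lying on its side. Axes as pad_top. The grip runs along y from -62 to +50 mm, 26 mm wide in x, 24 mm high; only the bench is below. Barrel and clamp (tops 13 and 18 mm higher) lie at y -70 mm, x -21 to +67 mm; a brass elbow (11 mm higher) and its pipe at y +72 mm.
- trigger_mid (a point): Middle of the trigger's front face, beside grip_mid: a steel lever 16 mm high, 9 mm thick, 75 mm long, on a vertical pin beside the barrel (x +25.5, y -54 mm from grip_mid), on the +x side of the grip. Over grip and trigger at grip_mid's y: 59 mm in x released (-13 to +46 mm from grip_mid), 43 mm squeezed home (-13 to +30 mm).
- trigger (a joint): Trigger angle, rad: 0 released, 0.28 squeezed home on its stop; its free end swings towards the grip. A spring returns it; at grip_mid's y it takes 5 N to start and 10 N to hold home.
- mug: Bystander: green ceramic mug, 80 mm across, 85 mm tall, left of the dust catcher; origin = centre of its underside.
- brush_jar: Bystander: glass jar 76 mm across, 100 mm tall, with three brushes reaching to about 220 mm; origin = centre of its underside.
- flat_brush: Bystander: flat brush 200 mm long, lying on the bench at the robot's left; length along its x.
Mind the look-alikes: they are no part of the job. What is shaped like the bottle_left_far but purple is not meant. Leave any orange look-alike of the bottle_right_near alone.

How it is judged:
By the outcome, as a careful person would: the job done as asked, in the order asked, and still so for the second after the job is handed in, with the robot touching nothing.
It also fails if it takes over 67 s, if anything falls off the work surface, if the arm or the gripper's body presses on something with over 40 N, if the wrist force passes 120 N, or if a joint passes its speed limit or range.

## Working session

There is one attempt and no reset: what is moved stays moved. The work goes in short steps, Python scripts to look and compute and a tool call to move; the robot and the scene stay as the last step left them, time stands still between calls to the robot, and variables do not carry over. Pictures are saved under pics/ and viewed, at most 10 in all, crops included, and the job is handed in when it is done.

Besides the shell and the picture viewer there is one more tool, called after "Call:" as name([rows], argument=value, ...), one row to a line, values as JSON. step_arm: Moves the arm, as the interface text tells. Its arguments: {"type":"object","properties":{"plan":{"type":"array"},"hand":{"type":"number"}},"required":["plan"]}

```bash
mkdir -p pics; python3 - <<'E'
from plant import sensors, imaging, job, arm
import cv2, numpy as np
print(sensors.state()); print(arm.pinch_z)
for n in("scene","top"):
    im=imaging.capture(n); cv2.imwrite(f"pics/{n}0.png",cv2.resize(im[:,:,::-1],(800,600),interpolation=cv2.INTER_CUBIC)); np.save(f"{n}0.npy",im)
    print(n,imaging.camera_model(n))
print(imaging.camera_model("wrist"))
E
```

```text
{'time_s': 0.0, 'qpos': array([-1.30499049e+00,  3.20286319e-01,  1.56565893e+00,  4.90607827e-05,
        1.25742240e+00, -2.00401478e-02]), 'dq': array([-9.51340890e-05, -1.02161941e-03, -3.24547341e-04, -1.09664651e-04,
       -6.01000522e-04,  1.28465682e-03]), 'tau': array([-9.83644713e-04, -4.15532148e+01, -2.34165215e+01, -7.46854107e-05,
        8.26075324e-03,  1.73938325e-06]), 'position': array([ 0.16199998, -0.55121088,  0.23049328]), 'tool_rot': array([ 9.89804573e-01,  1.42429347e-01, -8.56309415e-05, -8.83665433e-04]), 'wrist_force': array([ 0.26406714,  0.47531565, -0.01676035]), 'wrist_torque': array([-0.00557598,  0.05040653, -0.00764961]), 'finger_force': 0.0, 'finger_gap': 0.9988338196065185}
0.0187
scene {'fx': 456.267772533955, 'fy': 456.267772533955, 'cx': 257.8938046945232, 'cy': 185.11689486144277, 'R': array([[-0.69085878,  0.72297377,  0.00480237],
       [ 0.58641356,  0.56422516, -0.58117906],
       [-0.42288684, -0.39869648, -0.81376154]]), 't': array([ 0.3181489 , -0.32183945,  1.7712115 ])}
top {'fx': 397.78261950652757, 'fy': 397.78261950652757, 'cx': 256.1049893704629, 'cy': 181.38031643042723, 'R': array([[ 0.00628544, -0.99989857, -0.01278025],
       [-0.99630781, -0.00516753, -0.08569735],
       [ 0.08562261,  0.01327171, -0.99623924]]), 't': array([0.07368132, 0.54530306, 1.09761009])}
{'fx': 311.247968033073, 'fy': 311.247968033073, 'cx': 260.138381989505, 'cy': 189.5452942705374, 'hand_eye': array([[-6.90263984e-04, -9.63255163e-01, -2.68587072e-01,
         6.76585890e-02],
       [ 9.99999677e-01, -5.54463486e-04, -5.81464866e-04,
        -1.69435097e-03],
       [ 4.11177310e-04, -2.68587387e-01,  9.63255234e-01,
        -1.42980804e-01],
       [ 0.00000000e+00,  0.00000000e+00,  0.00000000e+00,
         1.00000000e+00]])}
```

View pics/scene0.png

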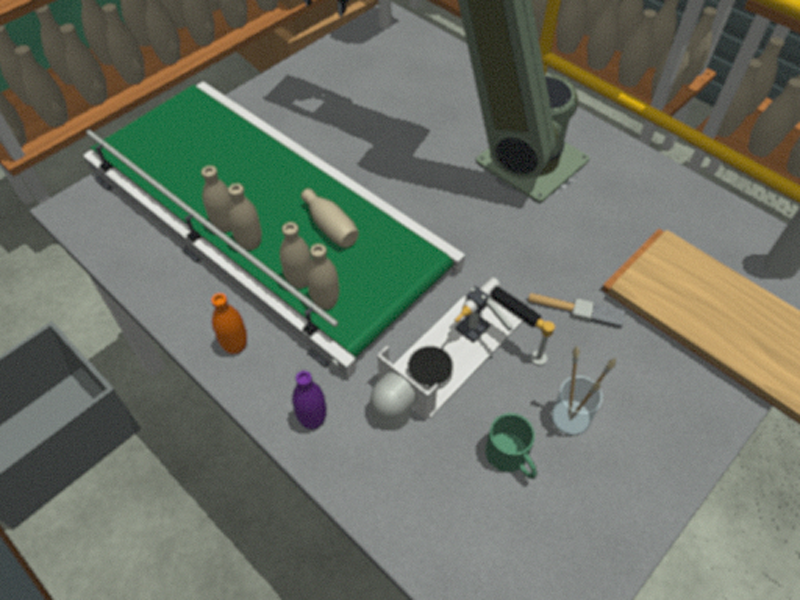

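View pics/top0.png

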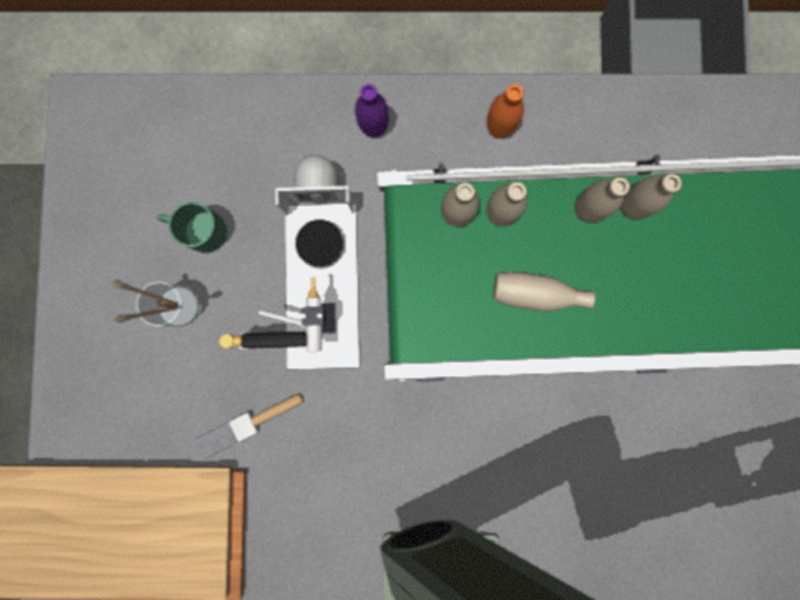

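The top view shows the bottles' mouths at about (465,192), (516,191), (619,187) and (671,183). The fallen bottle runs from its base at (498,287) to its mouth at (594,299). The pad is at (320,243), the grip at about (272,340), and the trigger is the grey lever at (285,320). The next step is to zoom in and measure more precisely.

```bash
python3 - <<'E'
import cv2, numpy as np
t=np.load("top0.npy")[:,:,::-1]; s=np.load("scene0.npy")[:,:,::-1]
def crop(im,x,y,w,h,k):
    c=cv2.resize(im[y:y+h,x:x+w],None,fx=k,fy=k,interpolation=cv2.INTER_CUBIC)
    for u in range((x+9)//10*10,x+w,10):
        L=8 if u%50==0 else 4
        cv2.line(c,((u-x)*k,0),((u-x)*k,L),(0,0,255),1)
        if u%20==0: cv2.putText(c,str(u),((u-x)*k-9,18),0,.35,(0,255,255),1)
    for v in range((y+9)//10*10,y+h,10):
        cv2.line(c,(0,(v-y)*k),(5,(v-y)*k),(0,0,255),1)
        if v%20==0: cv2.putText(c,str(v),(6,(v-y)*k+4),0,.35,(0,255,255),1)
    return c
a=crop(t,270,105,180,100,4); b=crop(t,135,110,100,130,5)
c=crop(s,120,95,110,110,5)
cv2.imwrite("pics/za.png",a)
o=np.zeros((655,1055,3),np.uint8); 
b=crop(t,140,110,95,125,4); c=crop(s,120,95,100,125,4)
cv2.imwrite("pics/zb.png",np.hstack([b,c]))
E
```

```text
(no output)
```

View pics/za.png

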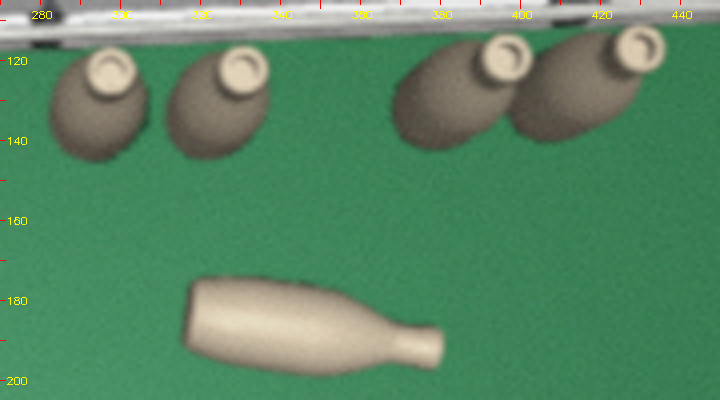

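View pics/zb.png

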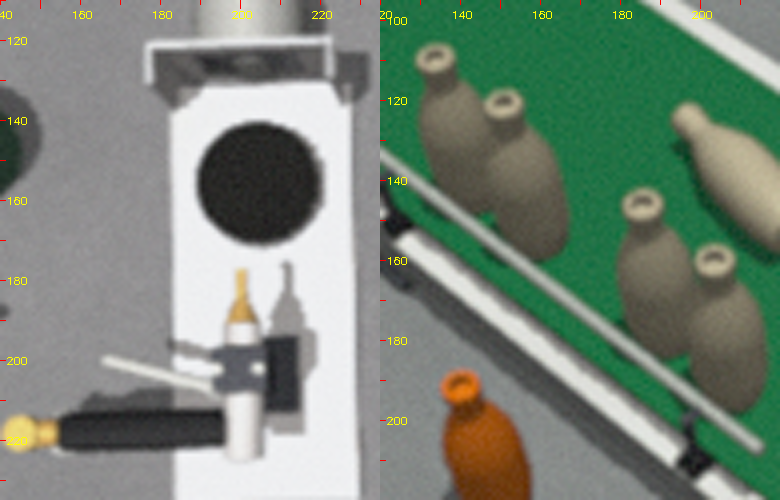

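Crop readings in raw top-image pixels:
- **Standing mouths:** (297.5,122.5), (330.7,122.4), (396.5,119.3), (430,117.2)
- **Fallen bottle:** base (318.2,184), mouth (380.5,192)
- **Pad:** (205,156)
- **Grip:** u 155..196, v about 218
- **Catcher edge:** v about 121, u 178..223

```bash
cat > h.py <<'E'
from plant import sensors, imaging, arm
import numpy as np, cv2
from scipy.spatial.transform import Rotation as Ro
def ray(m,u,v):
    R,t=np.array(m["R"]),np.array(m["t"]); d=R.T@[(u-m["cx"])/m["fx"],(v-m["cy"])/m["fy"],1]
    return -R.T@t,d
def onz(m,u,v,z):
    c,d=ray(m,u,v); return c+d*(z-c[2])/d[2]
def wristm():
    s=sensors.state(); m=dict(imaging.camera_model("wrist")); H=np.array(m["hand_eye"])
    T=np.eye(4);T[:3,:3]=Ro.from_quat(s["tool_rot"]).as_matrix();T[:3,3]=s["position"]
    W=np.linalg.inv(T@H); m["R"]=W[:3,:3]; m["t"]=W[:3,3]; return m
def proj(m,X):
    c=np.array(m["R"])@X+m["t"]; return m["fx"]*c[0]/c[2]+m["cx"],m["fy"]*c[1]/c[2]+m["cy"]
def go(p,d,xdir,pose=None):
    """shift(mm)/turn(deg) rows' end from pose (default measured) to TCP p, tool z along d, tool x nearest xdir"""
    s=sensors.state(); P,R0=(s["position"],Ro.from_quat(s["tool_rot"])) if pose is None else pose
    d=np.array(d,float)/np.linalg.norm(d); x=np.array(xdir,float); x-=d*(x@d); x/=np.linalg.norm(x)
    R1=Ro.from_matrix(np.c_[x,np.cross(d,x),d]); 
    print("shift",np.round(R0.inv().apply(np.array(p)-P)*1000,1),"turn",np.round((R0.inv()*R1).as_rotvec(degrees=True),2))
    return np.array(p),R1
E
python3 - <<'E'
from h import *
np.set_printoptions(precision=4,suppress=True)
T=imaging.camera_model("top");S=imaging.camera_model("scene")
for a,b in zip([(297.5,122.5),(330.7,122.4),(396.5,119.3),(430,117.2)],[(204,160),(185.5,146),(151,120.5),(134.5,109)]):
    print("mouth",onz(T,*a,.225),onz(S,*b,.225))
for n,u,v,z in [("base",318.2,184,.09),("mouth",380.5,192,.09),("pad",205,156,.034),("catL",178,121,.108),("catR",223,120.5,.108),("gripL",155,218,.124),("gripR",196,218,.124),("trigend",165.5,200,.12),("trigroot",193,206,.12),("tip",200.5,177.5,.112),("plateL",172.5,220,.0),("plateR",229,220,0.0)]: print(n,onz(T,u,v,z))
m=onz(S,188,115,.09);print("fallen mouth scene",m)
E
```

```text
mouth [ 0.6663 -0.0218  0.225 ] [ 0.6668 -0.019   0.225 ]
mouth [ 0.6668 -0.0993  0.225 ] [ 0.6689 -0.0973  0.225 ]
mouth [ 0.6746 -0.2525  0.225 ] [ 0.6748 -0.2513  0.225 ]
mouth [ 0.6799 -0.3303  0.225 ] [ 0.6797 -0.3274  0.225 ]
base [ 0.5331 -0.0884  0.09  ]
mouth [ 0.5128 -0.2522  0.09  ]
pad [0.6149 0.2209 0.034 ]
catL [0.6971 0.2836 0.108 ]
catR [0.6988 0.1643 0.108 ]
gripL [0.441  0.3332 0.124 ]
gripR [0.4417 0.2283 0.124 ]
trigend [0.4873 0.3085 0.12  ]
trigroot [0.4723 0.2372 0.12  ]
tip [0.5467 0.2205 0.112 ]
plateL [0.4347 0.3158 0.    ]
plateR [0.4357 0.1539 0.    ]
fallen mouth scene [ 0.5047 -0.2981  0.09  ]
```

The spacings check out (153, 77.5 and 78 mm), the fallen bottle measures 165 mm, and the nozzle and catcher offsets match. I'll grasp the neck with the fingers 30° off the bottle axis, approaching from the mouth side.

```bash
python3 - <<'E'
from h import *
u=np.array([-.123,-.9925,0]); g=np.array([.5331,-.0884,.09])+.155*u
d=-u*np.cos(np.pi/6)+[0,0,-.5]
print(g,d)
p=go(g+.0187*d-.11*d,d,(0,0,1)); go(g+.0187*d,d,(0,0,1),p)
E
```

```text
[ 0.514035  -0.2422375  0.09     ] [ 0.10652112  0.85953021 -0.5       ]
shift [ 393.4 -124.5   95.1] turn [ 34.62  52.81 -60.13]
shift [  0.  -0. 110.] turn [0. 0. 0.]
```

Call:
step_arm([
  [[100,-30,0],[8,12,-14]],
  [[200,-60,0],[16,24,-28]],
  [[300,-90,10],[24,37,-42]],
  [[350,-110,40],[30,46,-52]],
  [[393.4,-124.5,95.1],[34.62,52.81,-60.13]],
  [[393.4,-124.5,95.1],[34.62,52.81,-60.13]],
  [[393.4,-124.5,95.1],[34.62,52.81,-60.13]],
  [[393.4,-124.5,95.1],[34.62,52.81,-60.13]],
  [[393.4,-124.5,95.1],[34.62,52.81,-60.13]],
  [[393.4,-124.5,95.1],[34.62,52.81,-60.13]],
  [[393.4,-124.5,95.1],[34.62,52.81,-60.13]],
  [[393.4,-124.5,95.1],[34.62,52.81,-60.13]],
], hand=60)

```text
time_s: 1.3
position: [0.5044, -0.3215, 0.135]
tool_rot: [0.65, 0.573, 0.374, -0.331]
wrist_force: [0.6, 0.0, 0.6]
finger_gap: 0.703
finger_force: 0.0
```

```bash
python3 - <<'E'
from h import *
m=wristm(); im=imaging.capture("wrist"); np.save("w1.npy",im)
s=sensors.state(); print(s["qpos"])
u=np.array([-.123,-.9925,0]);b=np.array([.5331,-.0884,.09])
o=cv2.resize(im[:,:,::-1],(800,600)); k=1.5625
for L in (0,.134,.165):
    q=np.array(proj(m,b+L*u)); print(L,q); cv2.circle(o,tuple(int(a*k) for a in q),4,(0,0,255),1)
cv2.imwrite("pics/w1.png",o)
E
```

```text
[-0.91725369  0.804789    1.36033406  0.67339195  1.80157256 -0.92972165]
0 [260.47107928  93.92475832]
0.134 [260.92883464 174.88954488]
0.165 [261.08653662 202.78284364]
```

View pics/w1.png

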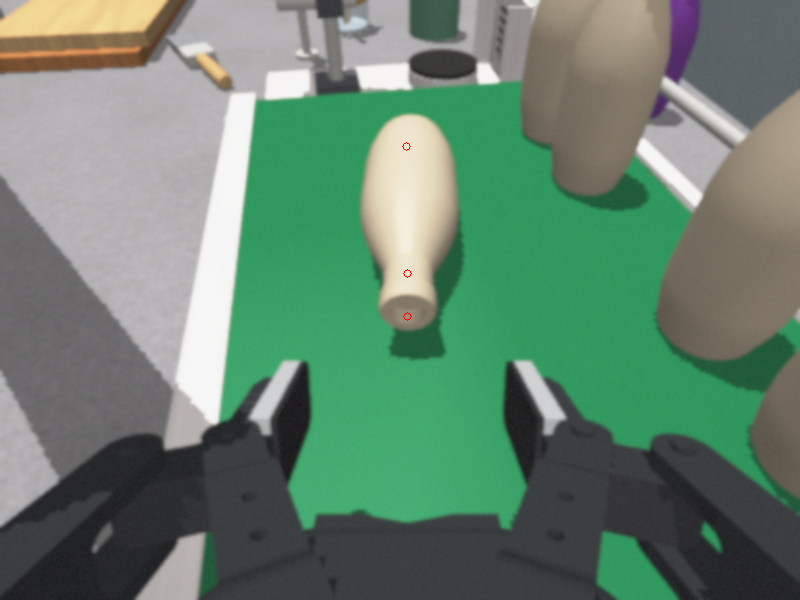

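The view shows the fallen mouth at (408,311), where I predicted (407,316), so it is aligned between the pads. Moving in.

Call:
step_arm([
  [[0,0,30],[0,0,0]],
  [[0,0,60],[0,0,0]],
  [[0,0,85],[0,0,0]],
  [[0,0,100],[0,0,0]],
  [[0,0,110],[0,0,0]],
  [[0,0,110],[0,0,0]],
  [[0,0,110],[0,0,0]],
])

```text
time_s: 2.05
position: [0.5164, -0.2278, 0.0817]
tool_rot: [0.649, 0.574, 0.374, -0.329]
wrist_force: [0.3, 0.2, -0.2]
finger_gap: 0.704
finger_force: 0.0
```

Call:
step_arm([
  [[0,0,0],[0,0,0]],
  [[0,0,0],[0,0,0]],
  [[0,0,0],[0,0,0]],
  [[0,0,0],[0,0,0]],
  [[0,0,0],[0,0,0]],
  [[0,0,0],[0,0,0]],
  [[0,0,0],[0,0,0]],
  [[0,0,0],[0,0,0]],
], hand=0)

```text
time_s: 2.85
position: [0.5164, -0.227, 0.0812]
tool_rot: [0.649, 0.574, 0.375, -0.33]
wrist_force: [-0.0, -2.8, 2.6]
finger_gap: 0.298
finger_force: 58.7
```

Call:
step_arm([
  [[4,0,-2.5],[0,0,0]],
  [[14,0,-8],[0,0,0]],
  [[28,0,-16],[0,0,0]],
  [[42,0,-24],[0,0,0]],
  [[56,0,-32],[0,0,0]],
  [[69,0,-40],[0,0,0]],
  [[69,0,-40],[0,0,0]],
])

```text
time_s: 3.55
position: [0.5167, -0.2274, 0.1636]
tool_rot: [0.649, 0.575, 0.375, -0.328]
wrist_force: [1.0, -0.9, -3.1]
finger_gap: 0.298
finger_force: 59.0
```

```bash
cat >> h.py <<'E'
def up(az,g):  # upright-carry pose for grasp point g, lean direction azimuth az (deg)
    a=np.radians(az); c,s=np.cos(a),np.sin(a); d=np.array([c*.5,s*.5,-.866]); return np.array(g)+.0187*d,d,(-c*.866,-s*.866,-.5)
E
python3 - <<'E'
from h import *
print(sensors.state()["finger_gap"],sensors.state()["position"],sensors.state()["wrist_force"])
p=go(*up(-97,(.49,-.22,.27)))
for a,g in [(-50,(.49,-.16,.30)),(0,(.49,-.02,.30)),(10,(.56,.13,.30)),(10,(.615,.221,.235))]: p=go(*up(a,g),p)
E
```

```text
0.29786424144724777 [ 0.5167452  -0.22739968  0.16361353] [ 1.03095416 -0.87589021 -3.06059142]
shift [ 75.4 -27.  -50.1] turn [ 3.200e-01 -8.977e+01  2.000e-02]
shift [ 39.1  -0.5 -57.2] turn [-23.5   0.  -40.7]
shift [ 95.8  97.2 -55.3] turn [-25.    0.  -43.3]
shift [-60.5 151.6  34.9] turn [-5.   -0.   -8.66]
shift [-28.1  80.1  91.3] turn [0. 0. 0.]
```

Call:
step_arm([
  [[12,-3,-8],[0,-5,0]],
  [[24,-6,-16],[0,-12,0]],
  [[34,-9,-22],[0,-20,0]],
  [[42,-12,-28],[0,-28,0]],
  [[49,-15,-33],[0,-36,0]],
  [[55,-18,-37],[0,-44,0]],
  [[61,-20,-41],[0,-52,0]],
  [[66,-22,-44],[0,-60,0]],
  [[70,-24,-47],[0,-68,0]],
  [[73,-26,-49],[0,-76,0]],
  [[75,-27,-50],[0,-84,0]],
  [[75.4,-27,-50],[0,-89.8,0]],
])

```text
time_s: 4.75
position: [0.4873, -0.2273, 0.2508]
tool_rot: [0.724, 0.64, -0.194, 0.171]
wrist_force: [0.1, 0.7, -4.2]
finger_gap: 0.295
finger_force: 59.2
```

Call:
step_arm([
  [[4,0,-6],[-2,0,-4]],
  [[10,0,-15],[-5,0,-9]],
  [[18,0,-26],[-9,0,-16]],
  [[26,0,-38],[-13,0,-23]],
  [[32,0,-48],[-17,0,-30]],
  [[36,0,-54],[-20.5,0,-35.5]],
  [[39,-0.5,-57],[-23.5,0,-40.7]],
  [[39,-0.5,-57],[-23.5,0,-40.7]],
])

```text
time_s: 5.55
position: [0.4929, -0.1669, 0.28]
tool_rot: [0.41, 0.875, -0.109, 0.232]
wrist_force: [0.1, 0.7, -3.8]
finger_gap: 0.297
finger_force: 59.6
```

Tracking well. Next is the yaw towards the pad.

Call:
step_arm([
  [[8,8,-5],[-2,0,-4]],
  [[20,20,-12],[-6,0,-10]],
  [[36,36,-21],[-10,0,-17]],
  [[54,54,-32],[-14,0,-24]],
  [[72,72,-42],[-18,0,-31]],
  [[86,88,-50],[-22,0,-38]],
  [[96,97,-55],[-25,0,-43.3]],
  [[96,97,-55],[-25,0,-43.3]],
])

```text
time_s: 6.35
position: [0.4979, -0.0197, 0.2796]
tool_rot: [0.002, 0.966, 0.002, 0.257]
wrist_force: [0.0, -1.2, -3.8]
finger_gap: 0.298
finger_force: 59.7
```

```bash
python3 - <<'E'
from h import *
s=sensors.state(); print(s["qpos"],s["position"])
m=imaging.camera_model("top"); S=imaging.camera_model("scene")
t=imaging.capture("top");c=imaging.capture("scene")
R=Ro.from_quat(s["tool_rot"]); g=s["position"]-R.as_matrix()[:,2]*.0187; print(g)
out=[]
for M,im in((m,t),(S,c)):
    im=im[:,:,::-1].copy(); q=np.array(proj(M,g)); b=np.array(proj(M,g-[0,0,.155])); print(q,b)
    u,v=((q+b)/2).astype(int); x0,y0=max(u-50,0),max(v-65,0)
    k=cv2.resize(im[y0:y0+130,x0:x0+100],None,fx=4,fy=4,interpolation=cv2.INTER_CUBIC)
    for z in(q,b): cv2.circle(k,tuple(((z-[x0,y0])*4).astype(int)),4,(0,0,255),1)
    out.append(k)
cv2.imwrite("pics/c1.png",np.hstack(out))
p=go(*up(10,(.56,.13,.30))); p=go(*up(10,(.615,.221,.235)),p)
E
```

```text
[-0.09343902 -0.0660196   2.00856051  0.07660745  0.68298964 -1.70667791] [ 0.49793989 -0.019671    0.27956181]
[ 0.48865567 -0.01970814  0.29579424]
[299.75878258 197.02049233] [293.79946044 199.89225453]
[246.83719766 110.31886043] [247.56084726 144.98385227]
shift [-62.3 152.4  32. ] turn [-4.99 -0.11 -8.96]
shift [-28.1  80.1  91.3] turn [0. 0. 0.]
```

View pics/c1.png

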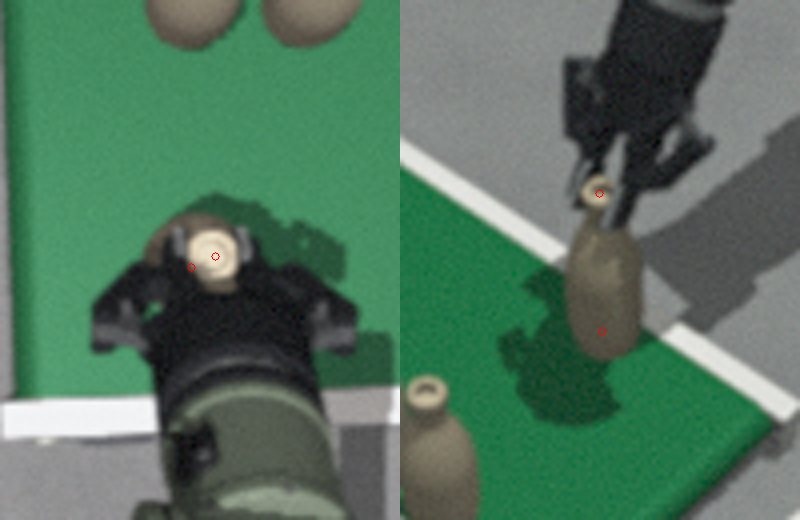

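The top crop shows the body offset from the predicted plumb axis: the body is at about (187,254) where (200,263) was expected. That suggests a tilt of a few degrees, so I'll fit the silhouette in both views to measure it.

```bash
cat > fit.py <<'E'
from h import *
from scipy.interpolate import PchipInterpolator
from scipy.optimize import minimize
prof=PchipInterpolator([0,.015,.036,.058,.08,.108,.134,.165],[.022,.0265,.0298,.030,.0298,.022,.0135,.0135])
S=np.linspace(0,.165,34)
def sdf(M,uv,mouth,a):
    out=np.full(len(uv),1e3)
    th=np.linspace(0,2*np.pi,24,endpoint=False); e1=np.cross(a,[1,0,0]);e1/=np.linalg.norm(e1);e2=np.cross(a,e1)
    m=np.zeros(0)
    polys=[]
    for s in S:
        P=mouth+a*(s-.165)+prof(s)*(np.cos(th)[:,None]*e1+np.sin(th)[:,None]*e2)
        c=P@np.array(M["R"]).T+M["t"]; polys.append(np.c_[M["fx"]*c[:,0]/c[:,2]+M["cx"],M["fy"]*c[:,1]/c[:,2]+M["cy"]].astype(np.float32))
    return polys
def mask(M,mouth,a,shape=(384,512)):
    k=4; im=np.zeros((shape[0]*k,shape[1]*k),np.uint8); ps=sdf(M,[0],mouth,a)
    for p,q in zip(ps,ps[1:]): cv2.fillConvexPoly(im,cv2.convexHull((np.r_[p,q]*k*16+16*(k-1)/2).astype(np.int32)),255,shift=4)
    return cv2.resize(im,None,fx=1/k,fy=1/k,interpolation=cv2.INTER_AREA)/255.
def fit(views,mouth0,free=True,a0=(0,0)):
    dat=[]
    for M,im in views:
        f=cv2.GaussianBlur(im,(0,0),.7).astype(float); r,g,b=f[...,0],f[...,1],f[...,2]
        col=1/(1+np.exp(-np.minimum(r-b-14,(r-g+2)*3)/4)); ok=f.max(2)>62
        u,v=np.array(proj(M,mouth0-[0,0,.08])).astype(int); roi=np.zeros_like(ok); roi[max(v-42,0):v+42,max(u-34,0):u+34]=1
        dat.append((M,col,ok&roi))
    def cost(x):
        a=np.array([x[0],x[1],1]);a/=np.linalg.norm(a); m=mouth0+np.array(x[2:5])
        return sum(((mask(M,m,a)-c)[k]**2).sum() for M,c,k in dat)+ (np.array(x[2:5])**2).sum()/.004**2*3
    best=min((minimize(cost,[i+a0[0],j+a0[1],0,0,0],method="Nelder-Mead",options=dict(initial_simplex=np.array([[i,j,0,0,0]]+[[i+.05*(k==0),j+.05*(k==1),.004*(k==2),.004*(k==3),.004*(k==4)] for k in range(5)]),maxfev=260)) for i,j in[(0,0),(-.06,-.06)]),key=lambda r:r.fun)
    return best.x,best.fun,cost([0]*5),dat
E
python3 - <<'E'
from fit import *
np.set_printoptions(precision=4,suppress=True)
s=sensors.state(); g=s["position"]-Ro.from_quat(s["tool_rot"]).as_matrix()[:,2]*.0187
V=[(imaging.camera_model(n),imaging.capture(n)) for n in("top","scene")]
x,f,f0,dat=fit(V,g+[0,0,.01]); print("tilt deg toward mouth x,y",np.degrees(x[:2]),"mouth off mm",x[2:]*1000,f,f0)
a=np.array([x[0],x[1],1]); a/=np.linalg.norm(a); m=g+[0,0,.01]+x[2:]; print("mouth",m,"foot",m-.165*a)
# sanity: same fit on a standing neighbour
S0=[(V[0][0],np.load("top0.npy")),(V[1][0],np.load("scene0.npy"))]
y,f,f0,_=fit(S0,np.array([.667,-.0985,.225])); print("neighbour",np.degrees(y[:2]),y[2:]*1000,f,f0)
y,f,f0,_=fit(S0,np.array([.6747,-.252,.225])); print("neighbour",np.degrees(y[:2]),y[2:]*1000,f,f0)
E
```

```text
Traceback (most recent call last):
  File "fit.py", line 30, in fit
    return best.x,best.fun,cost([0]*5),dat
                           ~~~~^^^^^^^
  File "fit.py", line 27, in cost
    a=np.array([x[0],x[1],1]);a/=np.linalg.norm(a); m=mouth0+np.array(x[2:5])
                              ^^^^^^^^^^^^^^^^^^^^
numpy._core._exceptions._UFuncOutputCastingError: Cannot cast ufunc 'divide' output from dtype('float64') to dtype('int64') with casting rule 'same_kind'
```

```bash
sed -i 's/cost(\[0\]\*5)/cost([0.]*5)/' fit.py
cat > m.py <<'E'
from fit import *
np.set_printoptions(precision=4,suppress=True)
def held(save=None):
    s=sensors.state(); g=s["position"]-Ro.from_quat(s["tool_rot"]).as_matrix()[:,2]*.0187
    V=[(imaging.camera_model(n),imaging.capture(n)) for n in("top","scene")]
    x,f,f0,dat=fit(V,g+[0,0,.01]); print("mouth lean deg x,y",np.degrees(x[:2]),"mouth off mm",x[2:]*1000,f,f0)
    a=np.array([x[0],x[1],1]); a/=np.linalg.norm(a); m=g+[0,0,.01]+x[2:]; print("mouth",m,"foot",m-.165*a)
E
python3 - <<'E'
from m import *
held()
S0=[(imaging.camera_model("top"),np.load("top0.npy")),(imaging.camera_model("scene"),np.load("scene0.npy"))]
for q in ([.667,-.0985,.225],[.6747,-.252,.225]):
    y,f,f0,_=fit(S0,np.array(q)); print("neighbour",np.degrees(y[:2]),y[2:]*1000,f,f0)
E
```

```text
mouth lean deg x,y [3.559  1.0705] mouth off mm [ 0.1665 -0.1304 -5.0919] 190.04416760365996 222.758516647164
mouth [ 0.4897 -0.0205  0.3016] foot [ 0.4795 -0.0236  0.137 ]
neighbour [0.4723 1.8936] [ 0.9082  1.0696 -2.1208] 1378.725111496403 1389.5398486517306
neighbour [-0.9115  2.6853] [ 1.0942 -1.7422 -1.6023] 824.64376494262 909.3386184355624
```

```bash
python3 - <<'E'
from fit import *
s=sensors.state(); g=s["position"]-Ro.from_quat(s["tool_rot"]).as_matrix()[:,2]*.0187
m=g+[0,0,.01]; out=[]
for n in("top","scene"):
    M=imaging.camera_model(n); im=imaging.capture(n); np.save("hold_%s.npy"%n,im)
    f=cv2.GaussianBlur(im,(0,0),.7).astype(float); r,gg,b=f[...,0],f[...,1],f[...,2]
    col=1/(1+np.exp(-np.minimum(r-b-14,(r-gg+2)*3)/4)); ok=f.max(2)>62
    u,v=np.array(proj(M,m-[0,0,.08])).astype(int); x0,y0=u-34,v-42
    mk=mask(M,m,np.array([0,0,1.])); sl=np.s_[y0:y0+84,x0:x0+68]
    A=cv2.resize(im[sl][:,:,::-1],None,fx=5,fy=5,interpolation=cv2.INTER_CUBIC)
    B=cv2.cvtColor((cv2.resize(col[sl]*ok[sl],None,fx=5,fy=5)*255).astype(np.uint8),cv2.COLOR_GRAY2BGR)
    cs,_=cv2.findContours((cv2.resize(mk[sl],None,fx=5,fy=5)>.5).astype(np.uint8),0,2)
    for k in(A,B): cv2.drawContours(k,cs,-1,(0,0,255),1)
    out.append(np.vstack([A,B]))
    print(n,im[int(proj(M,m-[0,0,.1])[1]),int(proj(M,m-[0,0,.1])[0])])
o=np.hstack(out); cv2.imwrite("pics/c2.png",cv2.resize(o,None,fx=.71,fy=.71))
E
```

```text
top [164 152 135]
scene [113 107  92]
```

View pics/c2.png

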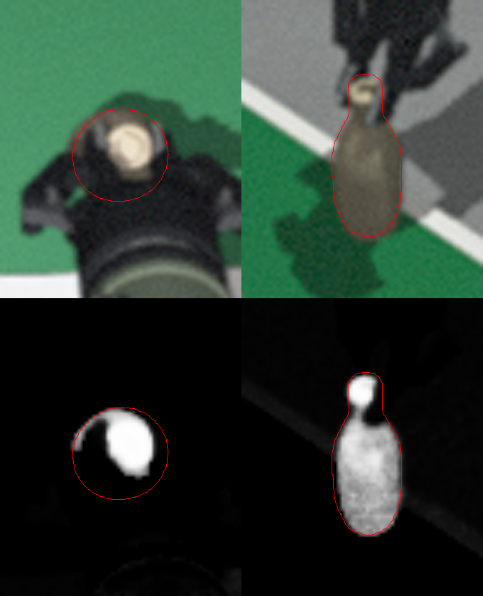

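The plumb-bottle outline matches the silhouette in both views, so the bottle hangs upright and is gripped at 155 mm. On to the pad.

Call:
step_arm([
  [[-5,12,3],[0,0,0]],
  [[-13,32,7],[-1,0,-2]],
  [[-23,56,12],[-2,0,-4]],
  [[-33,81,17],[-3,0,-5]],
  [[-43,106,22],[-4,0,-7]],
  [[-52,128,27],[-5,0,-8]],
  [[-59,144,30],[-5,0,-9]],
  [[-62,152,32],[-5,0,-9]],
  [[-62,152,32],[-5,0,-9]],
])

```text
time_s: 7.65
position: [0.5692, 0.1325, 0.2844]
tool_rot: [-0.087, 0.962, 0.023, 0.258]
wrist_force: [0.1, -0.2, -3.0]
finger_gap: 0.299
finger_force: 59.8
```

```bash
python3 - <<'E'
from h import *
print(sensors.state()["position"])
p=go(*up(10,(.615,.221,.235))); p=go(*up(10,(.615,.221,.193)),p)
E
```

```text
[0.56917826 0.13254988 0.28435528]
shift [-28.   78.9  91.8] turn [0.08 0.02 0.27]
shift [21.   0.  36.4] turn [0. 0. 0.]
```

Call:
step_arm([
  [[-14,12,8],[0,0,0]],
  [[-28,30,20],[0,0,0]],
  [[-38,50,34],[0,0,0]],
  [[-44,66,48],[0,0,0]],
  [[-44,76,60],[0,0,0]],
  [[-38,79,74],[0,0,0]],
  [[-30,79,88],[0,0,0]],
  [[-28,79,92],[0,0,0]],
  [[-28,79,92],[0,0,0]],
])

```text
time_s: 8.55
position: [0.6237, 0.221, 0.218]
tool_rot: [-0.086, 0.962, 0.022, 0.257]
wrist_force: [0.2, -0.4, -3.1]
finger_gap: 0.294
finger_force: 59.8
```

```bash
python3 - <<'E'
from h import *
s=sensors.state(); print(s["position"],s["wrist_force"])
g=s["position"]-Ro.from_quat(s["tool_rot"]).as_matrix()[:,2]*.0187; print(g)
E
```

```text
[0.62368357 0.22102586 0.21804521] [ 0.15216518 -0.38926483 -3.09811004]
[0.61449281 0.21940514 0.23424994]
```

Call:
step_arm([
  [[4,1,7],[0,0,0]],
  [[9,1,15.5],[0,0,0]],
  [[14,1,24],[0,0,0]],
  [[18,1,31],[0,0,0]],
  [[19,1,33],[0,0,0]],
  [[20,1,34.5],[0,0,0]],
  [[20.5,1,35.5],[0,0,0]],
  [[20.5,1,35.5],[0,0,0]],
])

```text
time_s: 9.35
position: [0.6242, 0.223, 0.1782]
tool_rot: [-0.086, 0.962, 0.023, 0.259]
wrist_force: [-0.5, -0.4, -3.5]
finger_gap: 0.292
finger_force: 59.9
```

Call:
step_arm([
  [[0.5,0,0.8],[0,0,0]],
  [[1,0,1.7],[0,0,0]],
  [[1,0,1.7],[0,0,0]],
])

```text
time_s: 9.65
position: [0.6241, 0.2229, 0.1762]
tool_rot: [-0.086, 0.962, 0.023, 0.259]
wrist_force: [0.0, -0.1, -2.5]
finger_gap: 0.295
finger_force: 60.0
```

Call:
step_arm([
  [[0.5,0,0.9],[0,0,0]],
  [[0.5,0,0.9],[0,0,0]],
  [[1,0,1.7],[0,0,0]],
  [[1,0,1.7],[0,0,0]],
])

```text
time_s: 10.05
position: [0.6252, 0.2234, 0.1762]
tool_rot: [-0.086, 0.961, 0.023, 0.26]
wrist_force: [-2.0, -1.0, 5.8]
finger_gap: 0.301
finger_force: 60.8
```

Contact. I'll ease off slightly and release.

Call:
step_arm([
  [[-0.5,0,-0.8],[0,0,0]],
  [[-0.5,0,-0.8],[0,0,0]],
])

```text
time_s: 10.25
position: [0.6247, 0.2232, 0.1761]
tool_rot: [-0.086, 0.962, 0.023, 0.26]
wrist_force: [-1.6, 0.6, 4.1]
finger_gap: 0.294
finger_force: 60.3
```

Call:
step_arm([
  [[0,0,0],[0,0,0]],
  [[0,0,0],[0,0,0]],
  [[0,0,0],[0,0,0]],
  [[0,0,0],[0,0,0]],
  [[0,0,0],[0,0,0]],
], hand=60)

```text
time_s: 10.75
position: [0.624, 0.2229, 0.1748]
tool_rot: [-0.086, 0.962, 0.022, 0.258]
wrist_force: [-0.1, 0.4, 0.2]
finger_gap: 0.703
finger_force: 0.0
```

```bash
python3 - <<'E'
from h import *
s=sensors.state(); print(s["position"],s["wrist_force"],s["qpos"])
R=Ro.from_quat(s["tool_rot"]).as_matrix(); P=s["position"]; g=P-R[:,2]*.0187; print("g",g)
p=(P-R[:,2]*.12,R[:,2],R[:,0]); q=go(*p)
th=np.radians(.7); st=np.array([np.cos(th),np.sin(th),0])
c=np.array([.4413,.289,0])+st*.0085
# tool down, tool y along stand x; choose tool x = -y side vs +y side
for xd in([np.sin(th),-np.cos(th),0],[-np.sin(th),np.cos(th),0]):
    q2=go((c[0],c[1],.25),(0,0,-1),xd,q)
print(c)
E
```

```text
[0.62401015 0.22287142 0.17475799] [-0.0557907   0.41248604  0.1938687 ] [ 0.37261319  0.30076376  1.86693351 -0.21846079  0.46758524 -1.20720731]
g [0.61479391 0.22123036 0.19094619]
shift [   0.    0. -120.] turn [ 0. -0.  0.]
shift [100.5  96.  -25.2] turn [-21.12  24.84 -78.47]
shift [100.5  96.  -25.2] turn [25.97 22.08 97.  ]
[0.44979937 0.28910384 0.        ]
```

Call:
step_arm([
  [[0,0,-6],[0,0,0]],
  [[0,0,-20],[0,0,0]],
  [[0,0,-45],[0,0,0]],
  [[0,0,-75],[0,0,0]],
  [[0,0,-105],[0,0,0]],
  [[0,0,-120],[0,0,0]],
  [[0,0,-120],[0,0,0]],
])

```text
time_s: 11.45
position: [0.5648, 0.2127, 0.2831]
tool_rot: [-0.086, 0.961, 0.024, 0.261]
wrist_force: [-0.1, -0.1, 0.1]
finger_gap: 0.697
finger_force: 0.0
```

Call:
step_arm([
  [[16,16,-4],[2,1.5,7]],
  [[32,32,-8],[4,3.5,15]],
  [[48,48,-12],[6,5,23]],
  [[60,58,-15],[8,7,31]],
  [[72,68,-18],[10,9,39]],
  [[80,76,-20],[13,11,47]],
  [[86,82,-22],[15,13,55]],
  [[92,88,-24],[17,14.5,63]],
  [[97,92,-25],[19,16,71]],
  [[100.5,96,-25.2],[21,18,79]],
  [[100.5,96,-25.2],[23.5,20,88]],
  [[100.5,96,-25.2],[26,22.1,97]],
], hand=85.4)

```text
time_s: 12.65
position: [0.4496, 0.2894, 0.2495]
tool_rot: [0.693, 0.721, -0.0, 0.004]
wrist_force: [-0.1, 0.1, -0.2]
finger_gap: 0.997
finger_force: 0.0
```

```bash
python3 - <<'E'
from h import *
s=sensors.state(); print(s["position"],s["qpos"],s["finger_gap"])
m=wristm(); im=imaging.capture("wrist"); k=1.5625
T=imaging.camera_model("top"); np.save("padtop.npy",imaging.capture("top"))
o=cv2.resize(im[:,:,::-1],(800,600)); th=np.radians(.7); R=np.array([[np.cos(th),-np.sin(th)],[np.sin(th),np.cos(th)]])
for x,y,z in [(-13,50,.124),(-13,-62,.124),(13,50,.124),(13,-62,.124),(46,0,.120),(0,0,.124)]:
    q=proj(m,np.r_[np.array([.4413,.289])+R@[x/1000,y/1000],z]); print(x,y,np.round(np.array(q)*k)); cv2.circle(o,tuple(int(a*k) for a in q),4,(0,0,255),1)
cv2.imwrite("pics/g1.png",o)
go((.4498,.2891,.25),(0,0,-1),(-np.sin(th),np.cos(th),0))
E
```

```text
[0.44963171 0.28938355 0.24947062] [ 0.55549592  0.2439026   1.62566585 -0.00904014  1.27011351  0.51931649] 0.9973047442464015
-13 50 [370. 196.]
-13 -62 [369. 385.]
13 50 [418. 197.]
13 -62 [412. 386.]
46 0 [472. 286.]
0 0 [392. 286.]
shift [ 0.6 -0.8 -0.6] turn [0.44 0.44 1.74]
```

View pics/g1.png

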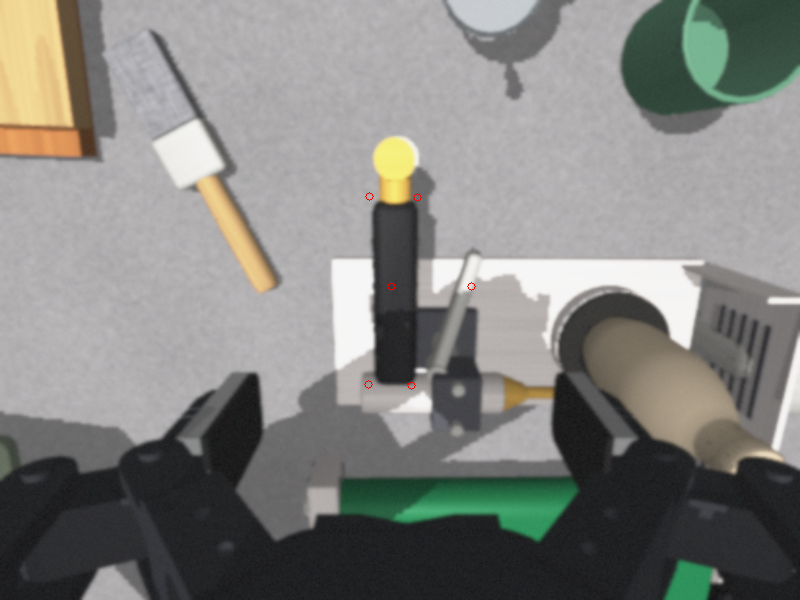

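The bottle stands on the pad. The grip's centreline is at u≈396, about 2 mm +x of my estimate, and the trigger's front is at (469,288). I'll lower over the grip at x≈0.451.

Call:
step_arm([
  [[-1,1.4,15],[0.4,0.4,1.7]],
  [[-1,1.4,40],[0.4,0.4,1.7]],
  [[-1,1.4,70],[0.4,0.4,1.7]],
  [[-1,1.4,95],[0.4,0.4,1.7]],
  [[-1,1.4,115],[0.4,0.4,1.7]],
  [[-1,1.4,130],[0.4,0.4,1.7]],
  [[-1,1.4,142],[0.4,0.4,1.7]],
  [[-1,1.4,152],[0.4,0.4,1.7]],
  [[-1,1.4,159],[0.4,0.4,1.7]],
  [[-1,1.4,159],[0.4,0.4,1.7]],
])

```text
time_s: 13.75
position: [0.4523, 0.2869, 0.0905]
tool_rot: [0.702, 0.712, -0.0, 0.001]
wrist_force: [0.3, -0.3, -0.2]
finger_gap: 1.004
finger_force: 0.0
```

Call:
step_arm([
  [[0,0,0],[0,0,0]],
  [[0,0,0],[0,0,0]],
  [[0,0,0],[0,0,0]],
  [[0,0,0],[0,0,0]],
  [[0,0,0],[0,0,0]],
  [[0,0,0],[0,0,0]],
], hand=0)

```text
time_s: 14.35
position: [0.4516, 0.2883, 0.0939]
tool_rot: [0.702, 0.713, 0.001, -0.0]
wrist_force: [-6.5, 2.3, 14.8]
finger_gap: 0.486
finger_force: 60.4
```

The opening reads 41.5 mm. The neck read 1.6 mm low, so that is about 43 mm, i.e. home. I'll hold it, then release.

Call:
step_arm([
  [[0,0,0],[0,0,0]],
  [[0,0,0],[0,0,0]],
  [[0,0,0],[0,0,0]],
  [[0,0,0],[0,0,0]],
  [[0,0,0],[0,0,0]],
  [[0,0,0],[0,0,0]],
  [[0,0,0],[0,0,0]],
  [[0,0,0],[0,0,0]],
])

```text
time_s: 15.15
position: [0.4516, 0.2883, 0.0939]
tool_rot: [0.702, 0.713, 0.001, -0.0]
wrist_force: [-7.1, 3.1, 14.5]
finger_gap: 0.489
finger_force: 60.3
```

Call:
step_arm([
  [[0,0,0],[0,0,0]],
  [[0,0,0],[0,0,0]],
  [[0,0,0],[0,0,0]],
  [[0,0,0],[0,0,0]],
  [[0,0,0],[0,0,0]],
  [[0,0,0],[0,0,0]],
  [[0,0,0],[0,0,0]],
], hand=85.4)

```text
time_s: 15.85
position: [0.4525, 0.2872, 0.0912]
tool_rot: [0.702, 0.712, 0.0, 0.001]
wrist_force: [-0.2, -0.2, 0.3]
finger_gap: 0.998
finger_force: 0.0
```

Call:
step_arm([
  [[0,0,-8],[0,0,0]],
  [[0,0,-25],[0,0,0]],
  [[0,0,-50],[0,0,0]],
  [[0,0,-85],[0,0,0]],
  [[0,0,-120],[0,0,0]],
  [[0,0,-150],[0,0,0]],
  [[0,0,-165],[0,0,0]],
  [[0,0,-165],[0,0,0]],
])

```text
time_s: 16.65
position: [0.4534, 0.2878, 0.2595]
tool_rot: [0.702, 0.712, 0.004, 0.001]
wrist_force: [1.5, 0.4, -0.2]
finger_gap: 0.998
finger_force: 0.0
```

```bash
python3 - <<'E'
from fit import *
np.set_printoptions(precision=4,suppress=True)
s=sensors.state(); print(s["position"],s["finger_gap"])
V=[(imaging.camera_model(n),imaging.capture(n)) for n in("top","scene")]
x,f,f0,_=fit(V,np.array([.615,.2215,.199])); print(np.degrees(x[:2]),x[2:]*1000,f,f0)
M,im=V[0]
# where is the rim in top view: bright disc centroid
for z in[0]:
    u,v=np.array(proj(M,np.array([.615,.2215,.199]))).astype(int); c=im[v-15:v+15,u-15:u+15].astype(float); 
    w=(c.min(2)>150); print(w.sum()); yy,xx=np.nonzero(w); print(onz(M,u-15+xx.mean(),v-15+yy.mean(),.199))
q=go(*up(10,(.615-.1*.5*.985,.2215-.1*.5*.17,.189+.0866)))
go(*up(10,(.615,.2215,.189)),q)
p=V[1][1][:,:,::-1]; u,v=np.array(proj(V[1][0],np.array([.58,.22,.1]))).astype(int)
a=cv2.resize(p[v-60:v+60,u-65:u+65],None,fx=3,fy=3,interpolation=2); u,v=np.array(proj(M,np.array([.57,.22,.1]))).astype(int)
b=cv2.resize(im[v-60:v+60,max(u-65,0):u+65][:,:,::-1],None,fx=3,fy=3,interpolation=2); cv2.imwrite("pics/d1.png",np.hstack([a,b]))
E
```

```text
[0.4534 0.2878 0.2595] 0.9980556380470066
[1.3635 0.5021] [-0.0099  2.8475  0.0333] 250.38175801329547 284.76653821509694
511
[0.6237 0.2295 0.199 ]
shift [-74.1 121.9  -3.1] turn [-25.85 -21.97 -96.66]
shift [  0.   -0.2 100. ] turn [0. 0. 0.]
```

View pics/d1.png

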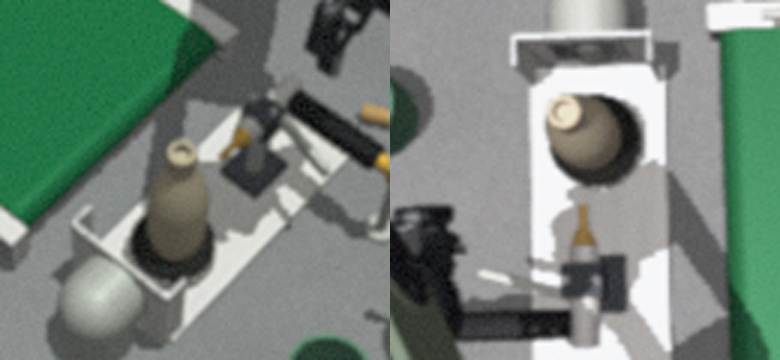

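The bottle is upright on the pad and the trigger is back out. In the top pane the mouth is at (563,112). I'll work out its position for the regrasp.

```bash
python3 - <<'E'
from h import *
M=imaging.camera_model("top");S=imaging.camera_model("scene")
u,v=np.array(proj(M,np.array([.57,.22,.1]))).astype(int); a=onz(M,max(u-65,0)+(563-390)/3-.33,v-60+112/3-.33,.199)
u,v=np.array(proj(S,np.array([.58,.22,.1]))).astype(int); b=onz(S,u-65+181/3-.33,v-60+151/3-.33,.199); print(a,b)
E
```

```text
[0.61427991 0.22570886 0.199     ] [0.61531651 0.22341738 0.199     ]
```

```bash
python3 - <<'E'
from h import *
P=np.array([.615,.2238,.189])
q=go(*up(10,P-.1*np.array([.5*.985,.5*.174,-.866])))
q=go(*up(10,P),q)
for a,g in [(10,P+[0,0,.105]),(5,(.55,.08,.295)),(2.5,(.53,-.175,.295)),(2.5,(.53,-.175,.24)),(2.5,(.671,-.1755,.24))]: q=go(*up(a,g),q)
E
```

```text
shift [-72.  121.9  -3.1] turn [-25.85 -21.97 -96.66]
shift [ -0.   0. 100.] turn [0. 0. 0.]
shift [-52.5  -0.  -90.9] turn [0. 0. 0.]
shift [  76.6 -131.1  -45.4] turn [2.5  0.   4.33]
shift [  36.5 -252.7  -21.1] turn [1.25 0.   2.17]
shift [27.5  0.  47.6] turn [0. 0. 0.]
shift [-122.    -6.6   70.4] turn [0. 0. 0.]
```

Call:
step_arm([
  [[-6,10,0],[-2,-1.5,-7]],
  [[-14,22,0],[-4,-3.5,-15]],
  [[-22,36,-1],[-6,-5,-23]],
  [[-30,50,-1],[-8,-7,-31]],
  [[-38,63,-1],[-10,-9,-39]],
  [[-46,75,-2],[-13,-11,-47]],
  [[-52,86,-2],[-15,-13,-55]],
  [[-58,96,-2],[-17,-14.5,-63]],
  [[-63,104,-3],[-19,-16,-71]],
  [[-68,112,-3],[-21,-18,-79]],
  [[-71,119,-3],[-23.5,-20,-88]],
  [[-71.8,122,-3],[-25.9,-22,-96.7]],
], hand=60)

```text
time_s: 17.95
position: [0.5748, 0.2166, 0.2573]
tool_rot: [-0.074, 0.964, 0.022, 0.254]
wrist_force: [0.4, -0.6, -0.5]
finger_gap: 0.707
finger_force: 0.0
```

```bash
python3 - <<'E'
from h import *
print(sensors.state()["position"]); go(*up(10,np.array([.615,.2238,.189])))
E
```

```text
[0.57482522 0.21657162 0.25725282]
shift [-1.9  0.8 98.2] turn [-0.37 -0.41 -1.11]
```

Call:
step_arm([
  [[-0.3,0.2,20],[-0.2,-0.2,-0.4]],
  [[-0.6,0.5,45],[-0.3,-0.3,-0.8]],
  [[-1,0.8,68],[-0.4,-0.4,-1.1]],
  [[-1,0.8,84],[-0.4,-0.4,-1.1]],
  [[-1,0.8,93],[-0.4,-0.4,-1.1]],
  [[-1,0.8,98],[-0.4,-0.4,-1.1]],
  [[-1,0.8,98],[-0.4,-0.4,-1.1]],
])

```text
time_s: 18.65
position: [0.624, 0.2258, 0.1743]
tool_rot: [-0.081, 0.962, 0.023, 0.258]
wrist_force: [-0.4, -0.6, -0.4]
finger_gap: 0.705
finger_force: 0.0
```

Call:
step_arm([
  [[0,0,0],[0,0,0]],
  [[0,0,0],[0,0,0]],
  [[0,0,0],[0,0,0]],
  [[0,0,0],[0,0,0]],
  [[0,0,0],[0,0,0]],
  [[0,0,0],[0,0,0]],
], hand=0)

```text
time_s: 19.25
position: [0.6247, 0.2259, 0.176]
tool_rot: [-0.081, 0.962, 0.024, 0.26]
wrist_force: [-0.6, -2.1, 5.8]
finger_gap: 0.296
finger_force: 59.4
```

Call:
step_arm([
  [[-2,0,-3.5],[0,0,0]],
  [[-8,0,-14],[0,0,0]],
  [[-18,0,-31],[0,0,0]],
  [[-29,0,-50],[0,0,0]],
  [[-40,0,-69],[0,0,0]],
  [[-49,0,-84],[0,0,0]],
  [[-52.5,0,-91],[0,0,0]],
  [[-52.5,0,-91],[0,0,0]],
])

```text
time_s: 20.05
position: [0.6239, 0.2255, 0.2809]
tool_rot: [-0.081, 0.962, 0.024, 0.259]
wrist_force: [-0.4, 0.1, -3.1]
finger_gap: 0.298
finger_force: 59.1
```

Call:
step_arm([
  [[6,-10,-4],[0,0,0]],
  [[18,-30,-11],[0.5,0,1]],
  [[32,-55,-19],[1,0,2]],
  [[47,-80,-28],[1.5,0,2.7]],
  [[60,-103,-36],[2,0,3.5]],
  [[71,-122,-42],[2.5,0,4.3]],
  [[76.6,-131,-45.4],[2.5,0,4.3]],
  [[76.6,-131,-45.4],[2.5,0,4.3]],
])

```text
time_s: 20.85
position: [0.5561, 0.0794, 0.2785]
tool_rot: [-0.038, 0.965, 0.012, 0.257]
wrist_force: [0.0, 0.3, -2.8]
finger_gap: 0.296
finger_force: 59.5
```

```bash
python3 - <<'E'
from h import *
s=sensors.state();print(s["position"],s["finger_gap"])
q=None
for a,g in [(2.5,(.53,-.175,.295)),(2.5,(.53,-.175,.24)),(2.5,(.671,-.1755,.24))]: q=go(*up(a,g),q)
# row line from the four mouths
X=np.array([[.6666,-.0204],[.6678,-.0983],[.6747,-.2519],[.6798,-.3289]]); k=np.polyfit(X[:,1],X[:,0],1); y=X[1:3,1].mean(); print(k,y,np.polyval(k,y),X[1:3].mean(0))
E
```

```text
[0.55608307 0.07937717 0.27851539] 0.29571819063981586
shift [  31.6 -251.8  -19.3] turn [ 1.17 -0.13  1.73]
shift [27.5  0.  47.6] turn [0. 0. 0.]
shift [-122.    -6.6   70.4] turn [0. 0. 0.]
[-0.04319672  0.66467097] -0.1751 0.6722347192619684 [ 0.67125 -0.1751 ]
```

Call:
step_arm([
  [[3,-14,-1],[0,0,0]],
  [[6,-40,-3],[0,0,0.5]],
  [[10,-75,-6],[0.5,0,1]],
  [[14,-110,-8],[0.5,0,1]],
  [[18,-145,-11],[1,0,1.5]],
  [[22,-180,-14],[1,0,1.7]],
  [[26,-210,-16],[1.2,0,1.7]],
  [[29,-234,-18],[1.2,0,1.7]],
  [[31,-248,-19],[1.2,0,1.7]],
  [[31.6,-252,-19.3],[1.2,0,1.7]],
  [[31.6,-252,-19.3],[1.2,0,1.7]],
  [[31.6,-252,-19.3],[1.2,0,1.7]],
])

```text
time_s: 22.05
position: [0.5419, -0.1721, 0.2798]
tool_rot: [-0.023, 0.966, 0.006, 0.259]
wrist_force: [-0.1, 0.2, -3.0]
finger_gap: 0.294
finger_force: 59.7
```

Call:
step_arm([
  [[4,0,7],[0,0,0]],
  [[11,0,19],[0,0,0]],
  [[19,0,33],[0,0,0]],
  [[25,0,43],[0,0,0]],
  [[27.5,0,47.6],[0,0,0]],
  [[27.5,0,47.6],[0,0,0]],
])

```text
time_s: 22.65
position: [0.5418, -0.1724, 0.2243]
tool_rot: [-0.022, 0.966, 0.006, 0.259]
wrist_force: [-0.5, 0.3, -2.8]
finger_gap: 0.296
finger_force: 59.7
```

```bash
python3 - <<'E'
from h import *
s=sensors.state();print(s["position"],s["finger_gap"],s["wrist_force"])
q=go(*up(2.5,(.6718,-.1751,.24)))
q=go(*up(2.5,(.6718,-.1751,.225)),q)
E
```

```text
[ 0.54175606 -0.17241751  0.22433657] 0.2964845264203015 [-0.52543722  0.30564496 -2.81670436]
shift [-120.2   -8.7   70. ] turn [ 0.13 -0.    0.11]
shift [ 7.5  0.  13. ] turn [0. 0. 0.]
```

Call:
step_arm([
  [[-5,-3,3],[0,0,0]],
  [[-18,-4,10],[0,0,0]],
  [[-36,-5,21],[0,0,0]],
  [[-54,-6,32],[0,0,0]],
  [[-72,-7,42],[0,0,0]],
  [[-89,-7.5,52],[0,0,0]],
  [[-104,-8,61],[0,0,0]],
  [[-115,-8.5,67],[0,0,0]],
  [[-120,-8.7,70],[0,0,0]],
  [[-120,-8.7,70],[0,0,0]],
  [[-120,-8.7,70],[0,0,0]],
])

```text
time_s: 23.75
position: [0.6808, -0.1751, 0.2247]
tool_rot: [-0.022, 0.966, 0.006, 0.259]
wrist_force: [-0.4, -0.2, -2.9]
finger_gap: 0.297
finger_force: 59.8
```

```bash
python3 - <<'E'
from h import *
np.set_printoptions(precision=4,suppress=True)
s=sensors.state();print(s["position"],s["wrist_force"])
R=Ro.from_quat(s["tool_rot"]).as_matrix(); g=s["position"]-R[:,2]*.0187; print("g",g)
M=imaging.camera_model("top"); im=imaging.capture("top"); S=imaging.camera_model("scene"); sc=imaging.capture("scene"); np.save("t2.npy",im);np.save("s2.npy",sc)
def crop(im,x,y,w,h,k):
    c=cv2.resize(im[y:y+h,x:x+w],None,fx=k,fy=k,interpolation=cv2.INTER_CUBIC)[:,:,::-1].copy()
    for u in range((x+9)//10*10,x+w,10): cv2.putText(c,str(u) if u%20==0 else "|",((u-x)*k-9,10),0,.35,(0,255,255),1)
    for v in range((y+9)//10*10,y+h,10): cv2.putText(c,str(v) if v%20==0 else "-",(0,(v-y)*k+4),0,.35,(0,255,255),1)
    return c
a=crop(im,280,95,160,75,5); b=crop(sc,115,90,105,105,5)
cv2.imwrite("pics/e1.png",cv2.resize(np.vstack([a,cv2.copyMakeBorder(crop(sc,115,90,160,80,5),0,0,0,0,0)]),None,fx=.77,fy=.77))
print(proj(M,g+[0,0,.007]),proj(S,g+[0,0,.007]))
E
```

```text
[ 0.6808 -0.1751  0.2247] [-0.3915 -0.1596 -2.936 ]
g [ 0.6714 -0.1756  0.2409]
(np.float64(366.01181360005745), np.float64(118.1551858590792)) (np.float64(166.52947704230223), np.float64(127.47885010975034))
```

View pics/e1.png

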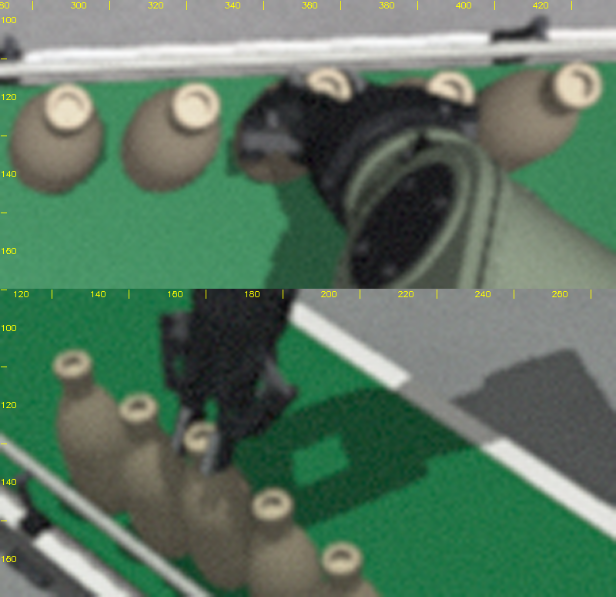

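The top pane shows the held mouth at raw (365.5,116.8), between neighbours at (330.6,122.5) and (396.9,118.9). Both views put the bottle about 2.5 mm too far to +y. I'll correct that and lower it.

Call:
step_arm([
  [[1,-1,1.7],[0,0,0]],
  [[3,-2.5,5],[0,0,0]],
  [[5,-2.5,8.7],[0,0,0]],
  [[7,-2.5,12],[0,0,0]],
  [[8.5,-2.5,14.7],[0,0,0]],
  [[9.5,-2.5,16.4],[0,0,0]],
  [[9.5,-2.5,16.4],[0,0,0]],
])

```text
time_s: 24.55
position: [0.6812, -0.1776, 0.2054]
tool_rot: [-0.022, 0.966, 0.006, 0.259]
wrist_force: [-0.6, -0.2, -3.6]
finger_gap: 0.293
finger_force: 59.8
```

Call:
step_arm([
  [[0.5,0,0.9],[0,0,0]],
  [[1,0,1.7],[0,0,0]],
  [[1,0,1.7],[0,0,0]],
])

```text
time_s: 24.85
position: [0.6813, -0.1777, 0.2039]
tool_rot: [-0.022, 0.965, 0.006, 0.259]
wrist_force: [0.0, -0.1, -3.1]
finger_gap: 0.294
finger_force: 59.8
```

Call:
step_arm([
  [[0.5,0,0.9],[0,0,0]],
  [[0.7,0,1.2],[0,0,0]],
  [[0.7,0,1.2],[0,0,0]],
])

```text
time_s: 25.15
position: [0.6813, -0.1777, 0.2025]
tool_rot: [-0.022, 0.965, 0.006, 0.259]
wrist_force: [0.2, -1.1, -3.5]
finger_gap: 0.295
finger_force: 59.8
```

Call:
step_arm([
  [[0.4,0,0.7],[0,0,0]],
  [[0.8,0,1.4],[0,0,0]],
  [[0.8,0,1.4],[0,0,0]],
])

```text
time_s: 25.45
position: [0.6819, -0.1779, 0.2021]
tool_rot: [-0.022, 0.965, 0.006, 0.261]
wrist_force: [-0.2, -0.0, 1.5]
finger_gap: 0.297
finger_force: 60.2
```

Call:
step_arm([
  [[-0.2,0,-0.3],[0,0,0]],
  [[-0.2,0,-0.3],[0,0,0]],
  [[-0.2,0,-0.3],[0,0,0]],
  [[-0.2,0,-0.3],[0,0,0]],
  [[-0.2,0,-0.3],[0,0,0]],
], hand=50)

```text
time_s: 25.95
position: [0.6814, -0.1778, 0.2014]
tool_rot: [-0.022, 0.965, 0.006, 0.26]
wrist_force: [-0.5, -0.2, -0.5]
finger_gap: 0.589
finger_force: 0.0
```

Call:
step_arm([
  [[0,0,-5],[0,0,0]],
  [[0,0,-18],[0,0,0]],
  [[0,0,-40],[0,0,0]],
  [[0,0,-70],[0,0,0]],
  [[0,0,-105],[0,0,0]],
  [[0,0,-140],[0,0,0]],
  [[0,0,-175],[0,0,0]],
  [[0,0,-210],[0,0,0]],
  [[0,0,-230],[0,0,0]],
  [[0,0,-230],[0,0,0]],
])

```text
time_s: 26.95
position: [0.5657, -0.1835, 0.4057]
tool_rot: [-0.022, 0.964, 0.004, 0.263]
wrist_force: [-0.1, 0.4, 0.7]
finger_gap: 0.589
finger_force: 0.0
```

```bash
python3 - <<'E'
from h import *
np.set_printoptions(precision=4,suppress=True)
s=sensors.state();print(s["position"],s["time_s"],s["finger_gap"])
for n,pts in (("top",[(297.5,122.5),(330.7,122.4),(366,118.5),(396.5,119.3),(430,117.2)]),("scene",[(204,160),(185.5,146),(167.5,132.5),(151,120.5),(134.5,109)])):
    M=imaging.camera_model(n); im=imaging.capture(n).astype(float); o=np.load(n+"0.npy").astype(float)
    if n=="top": 
        for (u,v) in pts:
            for _ in range(4):
                y,x=np.mgrid[int(v)-12:int(v)+13,int(u)-12:int(u)+13]; w=np.clip(im[y,x].min(2)-135,0,60)*(np.hypot(x-u,y-v)<9)
                if w.sum()<50: print("none",u,v,im[y,x].min(2).max()); break
                u,v=(x*w).sum()/w.sum(),(y*w).sum()/w.sum()
            print("mouth",round(u,1),round(v,1),onz(M,u,v,.225))
    # change vs start around known bystanders
    d=np.abs(im-o).max(2)
    for nm,X in dict(LN=(.667,-.0985,.15),LF=(.6665,-.0205,.15),RF=(.68,-.329,.15),RN=(.675,-.252,.15),mug=(.65,.45,.05),jar=(.52,.46,.05),brush=(.33,.37,.01)).items():
        u,v=np.array(proj(M,np.array(X))).astype(int); c=d[max(v-12,0):v+13,max(u-12,0):u+13]; print(n,nm,(u,v),"changed px",(c>45).sum())
    np.save("f_%s.npy"%n,im)
E
```

```text
[ 0.5657 -0.1835  0.4057] 26.95 0.5885642918974102
mouth 297.2 122.3 [ 0.6667 -0.0211  0.225 ]
mouth 330.2 122.2 [ 0.6672 -0.0982  0.225 ]
mouth 363.4 120.4 [ 0.6717 -0.1754  0.225 ]
mouth 395.8 118.9 [ 0.6755 -0.2509  0.225 ]
mouth 429.2 115.9 [ 0.6828 -0.3285  0.225 ]
top LN (np.int64(325), np.int64(129)) changed px 0
top LF (np.int64(294), np.int64(129)) changed px 0
top RF (np.int64(416), np.int64(124)) changed px 0
top RN (np.int64(386), np.int64(126)) changed px 0
top mug (np.int64(122), np.int64(142)) changed px 0
top jar (np.int64(117), np.int64(188)) changed px 0
top brush (np.int64(151), np.int64(257)) changed px 0
scene LN (np.int64(188), np.int64(161)) changed px 68
scene LF (np.int64(206), np.int64(175)) changed px 0
scene RF (np.int64(139), np.int64(125)) changed px 0
scene RN (np.int64(155), np.int64(136)) changed px 48
scene mug (np.int64(327), np.int64(286)) changed px 0
scene jar (np.int64(358), np.int64(258)) changed px 0
scene brush (np.int64(368), np.int64(208)) changed px 0
```

The placed bottle's mouth is at (0.6717, -0.1754) and the gap's midpoint is (0.6714, -0.1746), so it is within 1 mm. The neighbours and bystanders haven't moved.

```bash
python3 -c "
from plant import job; print(job.job_done())"
```

```text
the job is handed in; nothing more can be done
None
```

I handed the job in at about 27 s: the bottle stood on the pad, the trigger was squeezed home for about a second and released, and the bottle went back within 1 mm of the gap's middle with nothing else visibly moved.

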